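Call service and point out the order on the pass

TASK

Call the waiter to the pass: press the knob of the counter bell right down with the fingertips and let it spring back up. Then show him what to take: point down at the middle of the plate with the three red tomatoes, fingertips a few centimetres above the food for about two seconds, and after that in the same way at the small black pan of potatoes that goes with it. Finally draw the hand well back out of his way; do not touch any of the dishes or the pepper mill, do not lift or shift the bell, and do not dip the hand down over the other two plates.

Things in the scene. Friction and masses are not known exactly. Their poses are not given: they have to be found in the camera images.
- plunger (a joint): how far the bell's knob is pressed down: 0 = up, 0.005 m = fully down. A spring lifts it; it starts to move at about 1.5 N and is fully down at about 4 N
- bell_knob (a point): centre of the top of the bell's knob, a brass button 16 mm across, 68 mm above the counter when up; it moves down with the knob
- bell: counter call bell, loose on the counter, 0.3 kg: black round base 86 mm across, bright steel dome 82 mm across and up to 54 mm high, knob on top in the middle (68 mm high over all). Origin at the centre of its underside, z up. It stands in front of the row of plates, left or right
- tomato_plate: round white plate, 200 mm across, rim 20 mm high, with a brown slice of terrine and three red cherry tomatoes in a row (33 mm each); the food covers about 80 mm in the middle and its top is 45 mm or less above the counter. Loose. Origin at the centre of the plate's underside, z up. The three plates stand in a row in any order
- asparagus_plate: the same white plate with a round brown fillet and three green asparagus spears, up to 45 mm high: not part of this order. Loose. Origin at the centre of the plate's underside, z up
- tart_plate: the same white plate with a round golden tart and three white cheese pieces, up to 45 mm high: not part of this order. Loose. Origin at the centre of the plate's underside, z up
- potato_pan: small black cast-iron pan, 132 mm across and 36 mm high, heaped with yellow potatoes to 55 mm above the counter, with a flat handle that reaches 158 mm from the centre along its -x axis. Loose. Origin at the centre of the pan's underside, z up. It stands in front of the row of plates, on the side where the bell is not
- pepper_mill: dark wooden pepper mill, 52 mm across, 110 mm high, standing between the bell and the pan. Loose. Origin at the centre of its underside, z up
There are look-alikes about, which are no part of the job. What is shaped like the tomato_plate but blue or pink is not meant.

How it is judged (in metres and radians):
On the way, in this order (a step that is already met when the one before it is completed fails the run):
1. the bell's knob is pressed right down by the robot (value of joint plunger above 0.004 m and contact force between the fingers and bell above 0.5 N), for 0.05 s.
2. the knob has sprung back up and the grasp point stays within 50 mm of the tomato plate's centre in plan, at most 85 mm above the food's 45 mm, for 1.5 s (value of joint plunger below 0.0015 m and horizontal distance between the grasp point and tomato_plate below 0.05 m and z of the grasp point in the frame of tomato_plate below 0.13 m), for 1.5 s.
3. the grasp point stays within 50 mm of the pan's centre in plan, at most 85 mm above the food's 55 mm, for 1.5 s (value of joint plunger below 0.0015 m and horizontal distance between the grasp point and potato_pan below 0.05 m and z of the grasp point in the frame of potato_pan below 0.14 m), for 1.5 s.
At the end, for the whole second after the job is handed in: The knob is up again (within 1.5 mm), the bell upright and within 30 mm of where it stood; plates, pan and mill within 10 mm of where they stood; the grasp point more than 180 mm from the underside centres of the tomato plate and the pan (value of joint plunger below 0.0015 m and distance of bell from where it was at the start of the episode below 0.03 m and angle between bell's own z axis and vertical below 0.1 rad and distance of each of tomato_plate, asparagus_plate, tart_plate, potato_pan, pepper_mill from where it was at the start of the episode below 0.01 m and distance between the grasp point and tomato_plate above 0.18 m and distance between the grasp point and potato_pan above 0.18 m); the robot touches nothing.
It fails at once if the robot touches a plate, its food, the pan or the mill (contact force between any of the fingers, the arm and tomato_plate above 0.3 N or contact force between any of the fingers, the arm and asparagus_plate above 0.3 N or contact force between any of the fingers, the arm and tart_plate above 0.3 N or contact force between any of the fingers, the arm and potato_pan above 0.3 N or contact force between any of the fingers, the arm and pepper_mill above 0.3 N).
It fails at once if the bell is lifted, tipped or pushed away by more than 30 mm (distance of bell from where it was at the start of the episode above 0.03 m or angle between bell's own z axis and vertical above 0.25 rad or height (world z) of bell above 0.008 m).
It fails at once if the hand dips down over one of the other two plates (grasp point within 50 mm of its centre in plan and less than 85 mm above its food) ((horizontal distance between the grasp point and asparagus_plate below 0.05 m and z of the grasp point in the frame of asparagus_plate below 0.13 m) or (horizontal distance between the grasp point and tart_plate below 0.05 m and z of the grasp point in the frame of tart_plate below 0.13 m)).
It also fails if it takes over 58 s, if anything falls off the work surface, if the arm or the gripper's body presses on something with over 40 N, if the wrist force passes 120 N, or if a joint passes its speed limit or range.

ROBOT

A 6-joint arm with a two-finger parallel gripper is mounted at the origin on the work surface. World frame = base frame: x ahead of the robot, y to its left, z up, the work surface at z = 0. Lengths are in m, angles in degrees, forces in N, time in s.
With the tool pointing down it reaches from about 0.325 to 0.85 m from the base axis. Payload 15.5 kg.
Tool frame: the origin (TCP) lies midway between the tips of the shut fingers; the grasp point (between the pads) lies 19 mm behind it (arm.grip_point_offset is the distance from the TCP to the grasp point, in m); z points along the fingers, y is the line along which they close (so a half turn about z gives the same grasp; the last joint's range is limited). The gripper opens to 91 mm and grips with 3 to 60 N. Pads are 32 mm wide; open, the fingers measure 118 mm over their backs; the gripper's body (76 mm by 178 mm) begins 60 mm behind the grasp point.
Start: joints at [-72.909, 28.281, 77.091, -0, 74.628, -5.472], TCP at [0.24, -0.577, 0.214] pointing down, gripper open.
Joint ranges: [-166.48, 166.48], [-47.26, 123.95], [12.59, 153.08], [-70.14, 250.14], [6.76, 159.57], [-176.63, 176.63]. Speed limits (degrees/s): [108.29, 108.29, 147.25, 172.46, 172.46, 172.46].

INTERFACE

Orientations are given as [roll, pitch, yaw] about the fixed x, y, z axes, in that order (R = Rz(yaw) Ry(pitch) Rx(roll)).
In Python, from bench import arm gives the robot as it stands.
- The arm moves only by the tool drive_tool, never from a script. Its argument "rows" is text: rows parted by semicolons, each of 6 numbers parted by spaces: the shift along the tool's x, y, z in mm, then the turn, a rotation vector about the tool's x, y, z in degrees. In form: x y z wx wy wz; .... A call has 1 to 8 rows; each row shifts and turns the commanded pose from where the row before left it, along the tool's axes as they then stand; what a row does not reach is not made up. A row lasts 1/8 s, in which the tool goes at most 62.5 mm and 10.7 degrees, less where a joint would pass 70% of its speed; a pose out of reach is approached as far as the arm can. A call with a gripper value outside its range is refused whole. "gripper" is the closure, from -1 (fully open) to 1 (shut), set as the call begins (left out, the last holds). The fingers move at their own pace and stop on an object; "force" is the grip in N (left out, the last holds). Time passes only in rows, so rows that do not move let the fingers close. It gives the time, the measured TCP pose, the force, the opening and the grip force at its end, in the units of the state.
- arm.observe(): the state, without advancing time (a new reading comes with each control period).
- arm.read_camera(name): name is "scene" or "top"; returns (picture, depth): 480x640x3 uint8, blue, green, red; 480x640 float32, m along the optical axis (not along the pixel's ray), 0 where there is no reading.
- arm.camera_model(name): a dict with "mtx" (3x3 intrinsics, pixels), "k1" (the pictures are not rectified: a ray, as slopes to the right and down, at radius r is drawn at 1 + k1 r^2 times it, then the intrinsics apply), "camera_from_world" (4x4, takes a point from world to camera coordinates). Camera axes: x right, y up, looking along -z (the intrinsics and any distortion apply to the point x, -y, -z); pixel columns grow to the right and rows downward; lengths in m; the calibration is good to about 2 mm. A picture is of the moment at which its call begins. camera_model takes no time and is no camera call.
- arm.sign_off(): hands the job in; it is judged then, once.
The state is a dict: "time_s": time; "joints": joint angles; "dq": joint speeds; "effort": joint torques, N m; "eef_pos": TCP position; "ee_rot": TCP orientation; "wrist_force": force on the tool from outside, world axes, zero at the start; "wrist_torque": the same for the moment, N m; "width": finger opening in m; "finger_force": force on a finger pad.
Only numpy, scipy, OpenCV 4.12 (cv2) and the standard library are available. Lean on these libraries where they do the work, as an engineer would, in place of code of your own. Each camera call takes 0.05 s, during which the arm holds its last target. There are 200 camera calls.

## Working session

There is one attempt and no reset: what is moved stays moved. The work goes in short steps, Python scripts to look and compute and a tool call to move; the robot and the scene stay as the last step left them, time stands still between calls to the robot, and variables do not carry over. Pictures are saved under pics/ and viewed, at most 10 in all, crops included, and the job is handed in when it is done.

Besides the shell and the picture viewer there is one more tool, called after ">>>" as name(argument=value, ...), one argument or row to a line, values as JSON. drive_tool: Moves the arm, as the interface text tells. Its arguments: {"type":"object","properties":{"rows":{"type":"string"},"gripper":{"type":"number"},"force":{"type":"number"}},"required":["rows"]}

```bash
mkdir -p pics; python3 - <<'E'
from bench import arm
import cv2,numpy as np
for n in("top","scene"):
    p,d=arm.read_camera(n);cv2.imwrite(f"pics/{n}.png",p);np.save(n+"_d.npy",d)
    m=arm.camera_model(n);print(n,m)
print(arm.observe())
E
```

```text
top {'mtx': array([[481.32334189,   0.        , 315.73549799],
       [  0.        , 481.32334189, 241.54814954],
       [  0.        ,   0.        ,   1.        ]]), 'k1': -0.10045330734954346, 'camera_from_world': array([[ 0.02835642, -0.99904973, -0.03309916,  0.12644934],
       [ 0.99695401,  0.02585919,  0.07357989, -0.51420142],
       [-0.07265405, -0.0350848 ,  0.99673991, -0.97834061],
       [ 0.        ,  0.        ,  0.        ,  1.        ]])}
scene {'mtx': array([[510.81320068,   0.        , 327.13485654],
       [  0.        , 510.81320068, 236.61710944],
       [  0.        ,   0.        ,   1.        ]]), 'k1': -0.13263541819070132, 'camera_from_world': array([[-0.82510563,  0.56483215,  0.01285862,  0.35559718],
       [-0.44740109, -0.66712241,  0.59563408,  0.26720781],
       [ 0.34501156,  0.48570807,  0.80315297, -1.49012852],
       [ 0.        ,  0.        ,  0.        ,  1.        ]])}
{'time_s': 0.1, 'joints': array([-7.29083303e+01,  2.83120148e+01,  7.71238919e+01, -1.39939551e-03,
        7.46290701e+01, -5.47352956e+00]), 'dq': array([-0.00979208, -0.20366593, -0.19303976, -0.09584618, -0.07704707,
        0.03417574]), 'effort': array([ 1.76712609e-03, -8.80237484e+01, -3.82543266e+01,  7.10939965e-02,
        4.83120361e-02, -2.75221493e-05]), 'eef_pos': array([ 0.23970774, -0.57682461,  0.21338856]), 'ee_rot': array([-1.79935191e+02, -4.85509707e-03,  2.25655683e+01]), 'wrist_force': array([0.50533059, 0.32047084, 0.25937979]), 'wrist_torque': array([-0.00325443,  0.0110701 ,  0.02121273]), 'finger_force': 0.0, 'width': 0.09124421266835236}
```

View pics/top.png

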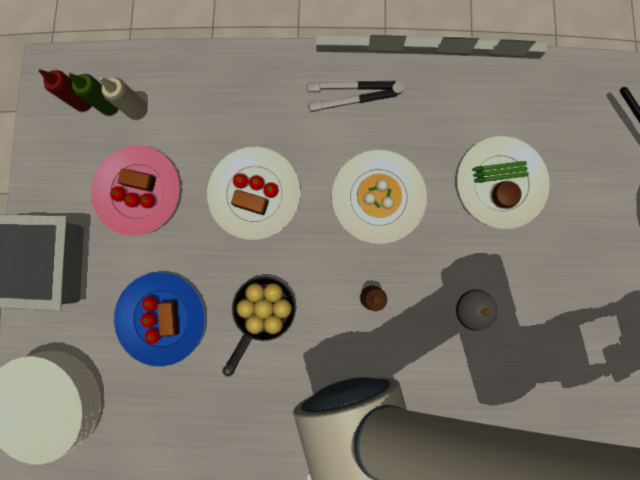

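View pics/scene.png

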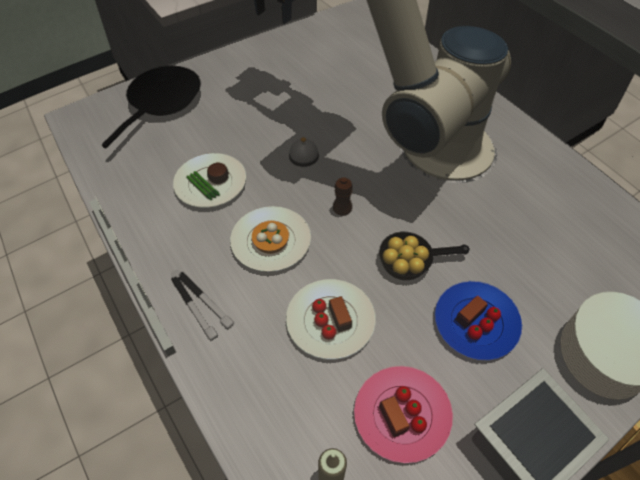

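Top view candidates for the tomato plate: white (254,193), pink (136,190) and blue (160,318). I choose the white one. The other white plates are tart (380,196) and asparagus (503,182). The pan is at (264,309), the mill at (374,299), and the bell at (477,310) with its knob at about (485,312). In the scene view the bell is at (303,150) and the white tomato plate at (331,320).

```bash
cat > h.py <<'E'
import cv2,numpy as np
from bench import arm
def ray(n,uv):
    m=arm.camera_model(n);K=m["mtx"];T=m["camera_from_world"]
    s=cv2.undistortPoints(np.array([[uv]],float),K,np.array([m["k1"],0,0,0.]))[0,0]
    R=T[:3,:3];return -R.T@T[:3,3],R.T@np.array([s[0],-s[1],-1.])
def plane(n,uv,z):
    c,d=ray(n,uv);return c+d*(z-c[2])/d[2]
def two(a,b):
    c1,d1=ray("top",a);c2,d2=ray("scene",b)
    t=np.linalg.lstsq(np.c_[d1,-d2],c2-c1,rcond=None)[0]
    p,q=c1+d1*t[0],c2+d2*t[1];return (p+q)/2,np.linalg.norm(p-q)
E
python3 - <<'E'
from h import *
t=cv2.imread("pics/top.png");s=cv2.imread("pics/scene.png")
def blob(im,mask,c,r):
    w=np.zeros(mask.shape,np.uint8);cv2.circle(w,c,r,255,-1)
    cs,_=cv2.findContours(cv2.bitwise_and(mask,w),cv2.RETR_EXTERNAL,cv2.CHAIN_APPROX_NONE)
    k=max(cs,key=cv2.contourArea);e=cv2.fitEllipse(cv2.convexHull(k));return e
ht=cv2.cvtColor(t,cv2.COLOR_BGR2HSV);hs=cv2.cvtColor(s,cv2.COLOR_BGR2HSV)
def do(name,lo,hi,ct,cs,rt,rs,z):
    for n,im,h,c,r in(("top",t,ht,ct,rt),("scene",s,hs,cs,rs)):
        e=blob(im,cv2.inRange(h,lo,hi),c,r);print(name,n,np.round(e[0],1),np.round(e[1],1),plane(n,e[0],z).round(4))
W=((0,0,165),(180,70,255))
do("tom",*W,(254,193),(331,320),56,54,.02)
do("tart",*W,(380,196),(270,239),56,50,.02)
do("asp",*W,(503,182),(209,181),56,46,.02)
do("potato",(15,90,80),(35,255,255),(264,309),(405,255),40,40,.045)
do("pan",(0,0,0),(180,255,50),(264,309),(405,255),35,30,.036)
do("mill",(0,60,20),(20,255,140),(374,299),(343,190),18,15,.1)
do("knob",(8,90,40),(30,255,255),(485,312),(303,140),10,10,.068)
a=cv2.resize(t[280:340,445:505],(400,400),interpolation=2);b=cv2.resize(s[125:175,278:328],(400,400),interpolation=2)
c=cv2.resize(t[140:250,200:310],(400,400));cv2.imwrite("pics/c.png",cv2.resize(np.hstack([a,b]),(800,400)))
cv2.imwrite("pics/d.png",c)
print(plane("top",(477,310),.03))
E
```

```text
tom top [253.  192.7] [91.2 93.2] [0.6105 0.2757 0.02  ]
tom scene [330.4 318.3] [78.7 88.5] [0.613  0.2783 0.02  ]
tart top [378.9 196.3] [92.9 94.5] [0.6089 0.0111 0.02  ]
tart scene [270.  238.1] [63.4 79.7] [0.6114 0.0138 0.02  ]
asp top [503.3 181.9] [89.4 93.6] [ 0.6469 -0.2513  0.02  ]
asp scene [209.1 179.4] [51.4 72.3] [ 0.6484 -0.2489  0.02  ]
potato top [263.5 308.4] [52.5 54. ] [0.3707 0.2413 0.045 ]
potato scene [405.8 253.9] [37.8 45.7] [0.3771 0.2491 0.045 ]
pan top [262.8 309. ] [61.4 66.8] [0.3689 0.2438 0.036 ]
pan scene [405.9 255.3] [47.1 54.5] [0.3743 0.2483 0.036 ]
mill top [373.1 297.7] [24.2 27.4] [0.401 0.026 0.1  ]
mill scene [342.8 191.4] [19.8 29.8] [0.417  0.0449 0.1   ]
knob top [485.  311.5] [7.6 8.1] [ 0.3781 -0.1978  0.068 ]
knob scene [303.  139.1] [4.2 4.6] [ 0.3788 -0.1955  0.068 ]
[ 0.37840237 -0.19320927  0.03      ]
```

View pics/c.png

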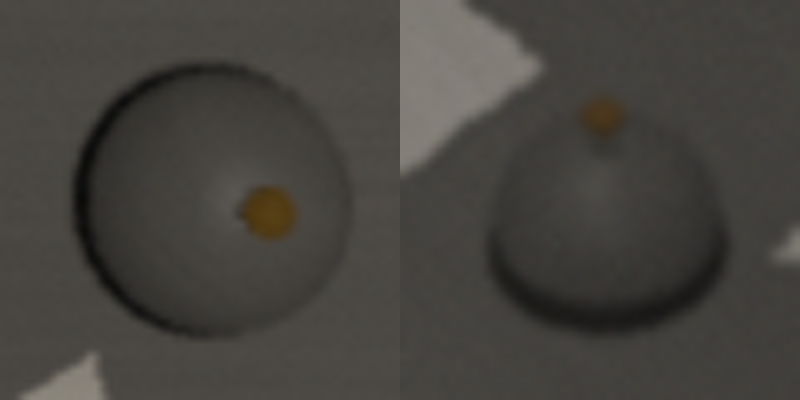

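View pics/d.png

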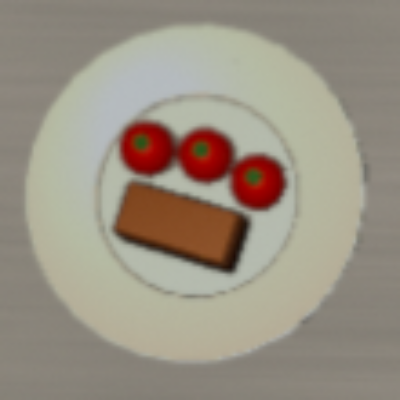

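Crops confirm the choice. The bell has a brass knob on its dome, knob at about (0.3785, -0.197). The plate is white with three red tomatoes and the terrine, centre about (0.612, 0.277). Next I close the fingers and move over the bell.

>>> drive_tool(
  rows="34 -37 0 0 0 0;34 -37 0 0 0 0;34 -37 0 0 0 0;34 -37 0 0 0 0;34 -37 0 0 0 0;34 -37 0 0 0 0;34 -37 0 0 0 0;34 -37 0 0 0 0",
  gripper=1,
  force=10,
)

```text
time_s: 1.1
eef_pos: [0.3776, -0.1979, 0.2139]
ee_rot: [-180.0, -0.0, 22.5]
wrist_force: [0.4, -0.7, -0.2]
width: 0.0143
finger_force: 0.0
```

>>> drive_tool(
  rows="0 0 0 0 0 0;0 0 0 0 0 0;0 0 0 0 0 0",
)

```text
time_s: 1.48
eef_pos: [0.3772, -0.2004, 0.2138]
ee_rot: [180.0, 0.0, 22.5]
wrist_force: [-0.3, 0.4, -0.2]
width: 0.0004
finger_force: 0.0
```

>>> drive_tool(
  rows="2.5 -2.5 25 0 0 0;0 0 30 0 0 0;0 0 30 0 0 0;0 0 25 0 0 0;0 0 15 0 0 0;0 0 9 0 0 0;0 0 0 0 0 0;0 0 0 0 0 0",
)

```text
time_s: 2.48
eef_pos: [0.379, -0.1966, 0.0804]
ee_rot: [180.0, -0.0, 22.5]
wrist_force: [-0.3, 0.7, 0.2]
width: 0.0005
finger_force: 0.0
```

```bash
python3 - <<'E'
from h import *
p,_=arm.read_camera("scene");q,_=arm.read_camera("top")
cv2.imwrite("pics/e.png",np.hstack([cv2.resize(p[80:200,240:360],(400,400),interpolation=2),cv2.resize(q[240:360,430:550],(400,400),interpolation=2)]))
print(arm.observe()["eef_pos"])
E
```

```text
[ 0.37904445 -0.19646927  0.08043821]
```

View pics/e.png

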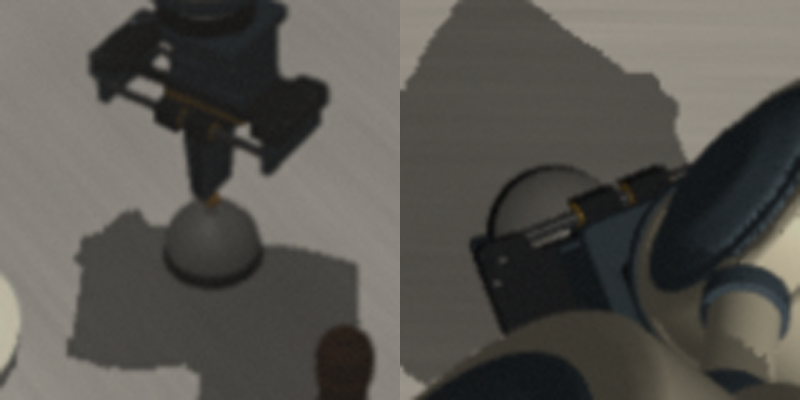

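The picture shows the shut fingertips just above the brass knob, about (208,200) in the left crop. Next I press gently.

>>> drive_tool(
  rows="0 0 5 0 0 0;0 0 4 0 0 0;0 0 2 0 0 0;0 0 2 0 0 0;0 0 2 0 0 0;0 0 0 0 0 0;0 0 0 0 0 0",
)

```text
time_s: 3.45
eef_pos: [0.3787, -0.1961, 0.065]
ee_rot: [-180.0, 0.0, 22.6]
wrist_force: [-1.7, 1.6, 2.9]
width: 0.0004
finger_force: 1.5
```

>>> drive_tool(
  rows="0 0 1 0 0 0;0 0 1 0 0 0;0 0 1 0 0 0;0 0 0 0 0 0;0 0 0 0 0 0",
)

```text
time_s: 4.08
eef_pos: [0.3788, -0.1962, 0.0626]
ee_rot: [180.0, -0.0, 22.6]
wrist_force: [-4.4, 5.0, 28.3]
width: 0.0005
finger_force: 14.0
```

Bottomed out with 28 N. Next I lift and cross high to the plate.

>>> drive_tool(
  rows="0 0 -5 0 0 0;0 0 -15 0 0 0;0 0 -30 0 0 0;0 0 -35 0 0 0;0 0 -35 0 0 0;0 0 -30 0 0 0;0 0 -10 0 0 0;0 0 0 0 0 0",
)

```text
time_s: 5.08
eef_pos: [0.3789, -0.1963, 0.2218]
ee_rot: [180.0, -0.0, 22.6]
wrist_force: [-0.4, 0.1, -0.0]
width: 0.0006
finger_force: 0.0
```

>>> drive_tool(
  rows="20 -18 0 0 0 0;35 -30 0 0 0 0;40 -35 0 0 0 0;40 -35 0 0 0 0;40 -35 0 0 0 0;40 -35 0 0 0 0;40 -35 0 0 0 0;40 -35 0 0 0 0",
)

```text
time_s: 6.08
eef_pos: [0.5522, 0.1569, 0.2201]
ee_rot: [-180.0, 0.1, 22.6]
wrist_force: [0.2, -0.7, 1.3]
width: 0.0003
finger_force: 0.0
```

>>> drive_tool(
  rows="40 -35 0 0 0 0;35 -30 0 0 0 0;20 -18 0 0 0 0;7 -6 0 0 0 0;0 0 0 0 0 0;0 0 0 0 0 0",
)

```text
time_s: 6.82
eef_pos: [0.6119, 0.2755, 0.2216]
ee_rot: [180.0, 0.0, 22.5]
wrist_force: [-0.8, 0.8, -0.5]
width: 0.0005
finger_force: 0.0
```

Descend to TCP 0.086 and hold about 2 s.

>>> drive_tool(
  rows="0 0 15 0 0 0;0 0 30 0 0 0;0 0 30 0 0 0;0 0 30 0 0 0;0 0 20 0 0 0;0 0 10 0 0 0;0 0 0 0 0 0;0 0 0 0 0 0",
)

```text
time_s: 7.82
eef_pos: [0.6127, 0.2766, 0.0877]
ee_rot: [180.0, -0.1, 22.6]
wrist_force: [0.2, -0.7, 0.3]
width: 0.0006
finger_force: 0.0
```

>>> drive_tool(
  rows="0 0 0 0 0 0;0 0 0 0 0 0;0 0 0 0 0 0;0 0 0 0 0 0;0 0 0 0 0 0;0 0 0 0 0 0;0 0 0 0 0 0;0 0 0 0 0 0",
)

```text
time_s: 8.82
eef_pos: [0.6122, 0.2766, 0.0869]
ee_rot: [180.0, 0.0, 22.6]
wrist_force: [-0.5, -0.7, 0.6]
width: 0.0006
finger_force: 0.0
```

>>> drive_tool(
  rows="0 0 0 0 0 0;0 0 0 0 0 0;0 0 0 0 0 0;0 0 0 0 0 0;0 0 0 0 0 0;0 0 0 0 0 0;0 0 0 0 0 0;0 0 0 0 0 0",
)

```text
time_s: 9.82
eef_pos: [0.6122, 0.2766, 0.0869]
ee_rot: [-180.0, -0.0, 22.6]
wrist_force: [0.4, -0.2, -0.0]
width: 0.0004
finger_force: 0.0
```

```bash
python3 - <<'E'
from h import *
p,_=arm.read_camera("scene")
cv2.imwrite("pics/f.png",p)
E
```

```text
(no output)
```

View pics/f.png

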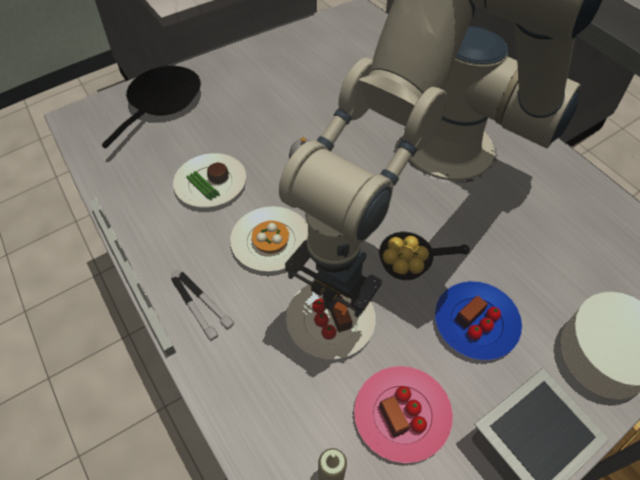

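The fingertips hover over the middle of the white tomato plate, near (335,305), with nothing disturbed. Next is the pan.

>>> drive_tool(
  rows="0 0 -15 0 0 0;0 0 -30 0 0 0;0 0 -30 0 0 0;0 0 -30 0 0 0;0 0 -15 0 0 0;0 0 0 0 0 0",
)

```text
time_s: 10.62
eef_pos: [0.6127, 0.2767, 0.208]
ee_rot: [180.0, -0.1, 22.6]
wrist_force: [0.5, -0.3, -1.4]
width: 0.0003
finger_force: 0.0
```

>>> drive_tool(
  rows="-20 -5 0 0 0 0;-38 -10 0 0 0 0;-38 -10 0 0 0 0;-38 -10 0 0 0 0;-38 -10 0 0 0 0;-38 -10 0 0 0 0;-25 -8 0 0 0 0;0 0 0 0 0 0",
)

```text
time_s: 11.62
eef_pos: [0.3689, 0.2441, 0.2061]
ee_rot: [180.0, 0.1, 22.6]
wrist_force: [0.7, 0.2, -0.6]
width: 0.0003
finger_force: 0.0
```

>>> drive_tool(
  rows="0 0 15 0 0 0;0 0 25 0 0 0;0 0 30 0 0 0;0 0 25 0 0 0;0 0 15 0 0 0;0 0 0 0 0 0;0 0 0 0 0 0",
)

```text
time_s: 12.5
eef_pos: [0.3715, 0.2447, 0.0971]
ee_rot: [180.0, -0.0, 22.6]
wrist_force: [0.1, -0.3, -0.8]
width: 0.0002
finger_force: 0.0
```

>>> drive_tool(
  rows="0 0 0 0 0 0;0 0 0 0 0 0;0 0 0 0 0 0;0 0 0 0 0 0;0 0 0 0 0 0;0 0 0 0 0 0;0 0 0 0 0 0;0 0 0 0 0 0",
)

```text
time_s: 13.5
eef_pos: [0.371, 0.2446, 0.0969]
ee_rot: [180.0, 0.0, 22.6]
wrist_force: [0.1, -0.2, 0.4]
width: 0.0004
finger_force: 0.0
```

>>> drive_tool(
  rows="0 0 0 0 0 0;0 0 0 0 0 0;0 0 0 0 0 0;0 0 0 0 0 0;0 0 0 0 0 0;0 0 0 0 0 0;0 0 0 0 0 0;0 0 0 0 0 0",
)

```text
time_s: 14.5
eef_pos: [0.371, 0.2446, 0.0969]
ee_rot: [180.0, -0.0, 22.6]
wrist_force: [-0.6, 0.2, 0.3]
width: 0.0006
finger_force: 0.0
```

```bash
python3 - <<'E'
from h import *
p,_=arm.read_camera("scene")
cv2.imwrite("pics/g.png",p)
E
```

```text
(no output)
```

View pics/g.png

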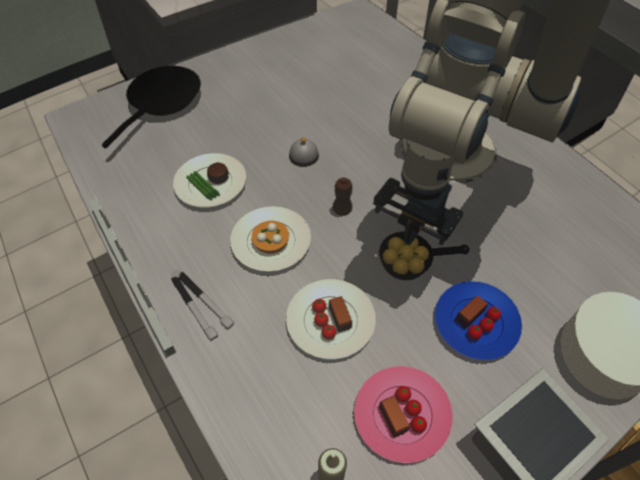

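The fingertips are over the pan near (408,240), and the bell knob, plates and mill stand as before. Next I withdraw.

>>> drive_tool(
  rows="0 0 -15 0 0 0;0 0 -30 0 0 0;0 0 -35 0 0 0;0 0 -35 0 0 0;0 0 -30 0 0 0;0 0 -15 0 0 0;0 0 0 0 0 0",
)

```text
time_s: 15.42
eef_pos: [0.3715, 0.2448, 0.2576]
ee_rot: [-180.0, -0.1, 22.6]
wrist_force: [0.6, 0.1, -0.8]
width: 0.0006
finger_force: 0.0
```

>>> drive_tool(
  rows="-7 20 0 0 0 0;-15 42 0 0 0 0;-15 42 0 0 0 0;-15 42 0 0 0 0;-15 42 0 0 0 0;-15 42 0 0 0 0;-15 42 0 0 0 0;-15 42 0 0 0 0",
)

```text
time_s: 16.42
eef_pos: [0.3875, -0.0897, 0.256]
ee_rot: [-179.9, 0.0, 22.6]
wrist_force: [0.3, -0.2, -0.1]
width: 0.0006
finger_force: 0.0
```

>>> drive_tool(
  rows="-15 42 0 0 0 0;-15 42 0 0 0 0;-20 35 0 0 0 0;-26 30 0 0 0 0;-26 30 0 0 0 0;-26 30 0 0 0 0;-26 30 0 0 0 0;-26 30 0 0 0 0",
)

```text
time_s: 17.42
eef_pos: [0.3243, -0.4067, 0.2557]
ee_rot: [-179.9, 0.0, 22.6]
wrist_force: [1.1, -0.1, 0.2]
width: 0.0005
finger_force: 0.0
```

>>> drive_tool(
  rows="-26 30 0 0 0 0;-20 20 0 0 0 0;-10 10 0 0 0 0;0 0 0 0 0 0;0 0 0 0 0 0;0 0 0 0 0 0;0 0 0 0 0 0;0 0 0 0 0 0",
)

```text
time_s: 18.42
eef_pos: [0.2966, -0.4825, 0.257]
ee_rot: [180.0, -0.0, 22.6]
wrist_force: [0.7, 0.5, 1.4]
width: 0.0004
finger_force: 0.0
```

```bash
python3 - <<'E'
from h import *
p,_=arm.read_camera("scene")
cv2.imwrite("pics/i.png",p)
E
```

```text
(no output)
```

View pics/i.png

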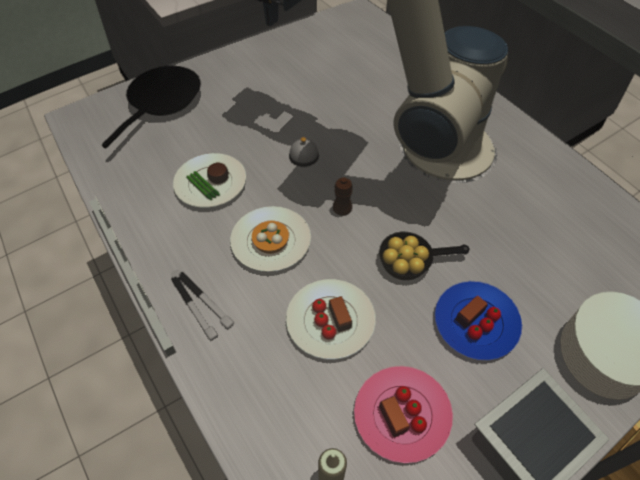

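The hand is clear. Bell (303,150), plates, pan and mill are at their original pixels, so I hand in.

```bash
python3 -c "
from bench import arm
print(arm.sign_off())"
```

```text
the job is handed in; nothing more can be done
None
```

I rang the bell, pointed at the tomato plate and then the potato pan for about two seconds each, drew the hand back without moving anything, and handed the job in at about 18.5 s; the hand-in returned no verdict.

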